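Hand over the fuller solvent bottle

ROBOT

A 6-joint arm with a two-finger parallel gripper is mounted at the origin on the work surface. World frame = base frame: x ahead of the robot, y to its left, z up, the work surface at z = 0. Lengths are in m, angles in rad, forces in N, time in s.
With the tool pointing down it reaches from about 0.35 to 0.775 m from the base axis. Payload 7.3 kg.
Tool frame: the origin (TCP) lies on the mounting face of the last link; the fingertips stand 178 mm ahead of it and the grasp point (between the pads) lies 159 mm ahead of it (robot.grip_depth is the distance from the TCP to the grasp point, in m); z points along the fingers, y is the line along which they close (so a half turn about z gives the same grasp; the last joint's range is limited). The gripper opens to 92 mm and grips with 3 to 60 N. Pads are 19 mm wide; open, the fingers measure 130 mm over their backs; the gripper's body (75 mm by 190 mm) begins 47 mm behind the grasp point.
Start: joints at [-1.362, 0.342, 1.524, -0, 1.275, -0.146], TCP at [0.182, -0.492, 0.405] pointing down, gripper open.
Joint ranges: [-2.53, 2.53], [-0.77, 2.02], [0.04, 2.7], [-1, 4.14], [0.28, 2.66], [-3.11, 3.11]. Speed limits (rad/s): [2.57, 2.57, 3.14, 3.14, 3.14, 3.14].

INTERFACE

Orientations are given as [roll, pitch, yaw] about the fixed x, y, z axes, in that order (R = Rz(yaw) Ry(pitch) Rx(roll)).
In Python, from cell import observe, cams, robot, models gives the robot as it stands.
- The arm moves only by the shell command python3 -m jog 'ROWS' [FORCE]. ROWS is JSON, a list of rows, each a list of 3 entries, a list of its own where there are three numbers: the shift along the tool's x, y, z each as a share of 0.4 m, from -1 to 1, then the turn about the tool's z as a share of pi rad, from -1 to 1, then the closure, from 0 (fully open) to 1 (shut). In form: [[[x, y, z], turn, jaw], ...]. A call has 1 to 12 rows; each row is the pose to reach, as a shift and turn from the pose commanded when the call began, along the tool's axes at that moment, turning the shorter way round; what a row does not reach only later rows make up. A row lasts 1/8 s, in which the tool goes at most 62.5 mm and 10.7 degrees, less where a joint would pass 70% of its speed; a pose out of reach is approached as far as the arm can. A call with a number of a shift or a turn outside -1 to 1 is refused whole. A call with a gripper value outside its range is refused whole. The fingers move at their own pace and stop on an object; FORCE is the grip in N (left out, the last holds). Time passes only in rows, so rows that repeat a pose let the fingers close. It gives the time, the measured TCP pose, the force, the opening and the grip force at its end, in the units of the state.
- observe(): the state, without advancing time (a new reading comes with each control period).
- cams.read_camera(name): name is "scene" or "side" or "wrist"; returns the picture (400x640x3 uint8, red, green, blue); there is no depth.
- cams.camera_model(name): a dict with "camera_matrix" (3x3 intrinsics, pixels), "k1" (the pictures are not rectified: a ray, as slopes to the right and down, at radius r is drawn at 1 + k1 r^2 times it, then the intrinsics apply), "pose" (4x4, takes a point from camera to world coordinates). Camera axes: x right, y down, z forward; pixel columns grow to the right and rows downward; lengths in m; the calibration is good to about 2 mm. A picture is of the moment at which its call begins: read the wrist's pose just before it. camera_model takes no time and is no camera call; for the wrist camera it gives the pose at the moment of the call.
- robot.hand_in(): hands the job in; it is judged then, once.
Trained networks look in the newest picture that a camera, given by its name, has taken for a name from the list of things; names that differ only in an ending like _2 or _b are one class to them, and where a whole thing is asked for, a point or a joint stands for the part that bears it (a point fixed in the world has none). Each returns a list of dicts, best first, with "confidence" (0 to 1); they miss things now and then, are a little off and sometimes report something else, mostly with a low value. They report only what shows in the picture. A call takes as long as a camera call. They do not tell look-alikes from the thing itself.
- models.find_in(target, camera): "position" ([x, y, z] in m, in world coordinates, good to about 4 mm: the middle of the surface that is visible of it).
- models.pinpoint(target, camera): "position" ([x, y, z] in m, in world coordinates, good to about 4 mm: a listed point, or the origin of a listed thing).
The state is a dict: "time": time; "qpos": joint angles; "qvel": joint speeds; "joint_efforts": joint torques, N m; "tool_pos": TCP position; "tool_rot": TCP orientation; "contact_force": force on the tool from outside, world axes, zero at the start; "torque": the same for the moment, N m; "opening": finger opening in m; "grip_force": force on a finger pad.
Only numpy, scipy, OpenCV 4.12 (cv2) and the standard library are available. Lean on these libraries where they do the work, as an engineer would, in place of code of your own. Each camera call takes 0.05 s, during which the arm holds its last target. There are 200 camera calls.

TASK

Close the open solvent bottle by setting the loose stopper fully home in its neck, then lift the two bottles clear of the tray one after the other to feel which is the fuller (heavier), setting the lighter one back upright in the tray. Finish while holding the fuller bottle up over the repair mat for the technician, upright with its underside about 10 cm above the mat: do not put it down or let go. Never lift a bottle without its stopper, keep both bottles upright, and leave the other things where they are.

Things in the scene. Friction and masses are not known exactly. Their poses are not given: they have to be found in the camera images.
- bottle_a: Opaque aluminium solvent bottle, paper label, upright in the tray. Body 68 mm diameter, straight to 76 mm, shoulder to 100 mm, neck from 100 to 134 mm (see its mouth). Origin: centre of its underside; z up. Both bottles look alike. One is full, the other nearly empty: the full one weighs at least twice as much (both under 0.4 kg); neither looks, place nor stopper tells which.
- bottle_b: Opaque aluminium solvent bottle, paper label, upright in the tray. Body 68 mm diameter, straight to 76 mm, shoulder to 100 mm, neck from 100 to 134 mm (see its mouth). Origin: centre of its underside; z up. Both bottles look alike. One is full, the other nearly empty: the full one weighs at least twice as much (both under 0.4 kg); neither looks, place nor stopper tells which.
- bottle_a_mouth (a point): Centre of bottle_a's rim, 134 mm above its underside; z up along its axis. The straight neck below the rim, 34 mm long, 35 mm outer diameter (38 mm over the corners of its 8-sided contact shape), is the place to grip the bottle from above. Bore 25 mm diameter, 34 mm deep.
- bottle_b_mouth (a point): Centre of bottle_b's rim, 134 mm above its underside; z up along its axis. The straight neck below the rim, 34 mm long, 35 mm outer diameter (38 mm over the corners of its 8-sided contact shape), is the place to grip the bottle from above. Bore 25 mm diameter, 34 mm deep.
- stopper_1: Dark rubber tapered stopper, 42 mm tall, 20 g: plug 20 mm diameter at its small end, 23 mm at 22 mm up; then a head 30 mm diameter, 20 mm tall, whose underside rests on the rim (the neck is wider: fingers below the head would meet the rim). Origin: small end's centre; z up. Home: origin 22 mm below the rim, 1 mm clearance, no pressing. It stands on its small end on the mat.
- stopper_2: Dark rubber tapered stopper, 42 mm tall, 20 g: plug 20 mm diameter at its small end, 23 mm at 22 mm up; then a head 30 mm diameter, 20 mm tall, whose underside rests on the rim (the neck is wider: fingers below the head would meet the rim). Origin: small end's centre; z up. Home: origin 22 mm below the rim, 1 mm clearance, no pressing. It is already home in one of the bottles; the other is open.
- tray: Fixed shallow grey tray, 180 mm (its x) by 280 mm (its y), 16 mm high, walls and floor 3 mm. Origin: centre of its underside, on the bench; the inner floor is 3 mm above. The bottles stand in it at x = -30, y = +65 and -65 mm; a jar, a tin and a carton under 35 mm tall stand on its +x side. It is on the left or the right of the bench.
- mat: Fixed blue silicone repair mat, 240 mm (its x) by 300 mm (its y), 4 mm thick. Origin: centre of its underside, on the bench. It lies on the other side of the bench from the tray. Nothing on it but stopper_1 rises more than 16 mm above the bench.
- phone: Bystander: opened phone, 74 x 150 x 9 mm, lying on the mat's far half. Origin: centre of its underside.
- driver: Bystander: precision screwdriver, 135 mm long, 10 mm thick, lying on the mat. Origin: underneath its middle.
- tweezers: Bystander: steel tweezers, 125 mm long, 5 mm thick, lying on the mat near its +y edge. Origin: underneath their middle.
- flux_jar: Bystander: small amber jar with black lid, 45 mm diameter, 32 mm tall, in the tray. Origin: centre of its underside.
- rosin_tin: Bystander: flat steel tin, 58 mm diameter, 22 mm tall, in the tray behind the bottles. Origin: centre of its underside.
- swab_box: Bystander: small carton, 45 x 75 x 30 mm, in the tray. Origin: centre of its underside.
Not all that is in view belongs to the job. Leave any green or red look-alike of the bottle_b alone.

How it is judged:
By the outcome, as a careful person would: the job done as asked, in the order asked, and still so for the second after the job is handed in, while the arm keeps its last pose, push and grip.
It also fails if it takes over 72 s, if anything falls off the work surface, if the arm or the gripper's body presses on something with over 40 N, if the wrist force passes 120 N, or if a joint passes its speed limit or range.

## Working session

There is one attempt and no reset: what is moved stays moved. The work goes in short steps, Python scripts to look and compute and a shell command to move; the robot and the scene stay as the last step left them, time stands still between calls to the robot, and variables do not carry over. Pictures are saved under pics/ and viewed, at most 13 in all, crops included, and the job is handed in when it is done.

```bash
ls; mkdir -p pics
python3 - <<'E'
from cell import observe,cams,robot,models
import cv2,numpy as np
ims=[]
for c in ("scene","side"):
    im=cams.read_camera(c); cv2.imwrite(f"pics/{c}0.png",im[:,:,::-1])
    print(c,np.round(cams.camera_model(c)["pose"],3).tolist())
    for t in ("bottle_a","bottle_a_mouth","stopper_1","tray","mat"):
        print(t,[(np.round(d["position"],3).tolist(),round(d["confidence"],2)) for d in models.pinpoint(t,c)][:5])
s=observe();print(s)
E
```

```text
pics
scene [[0.166, 0.619, -0.768, 1.121], [0.986, -0.109, 0.125, -0.055], [-0.006, -0.778, -0.628, 0.566], [0.0, 0.0, 0.0, 1.0]]
bottle_a [([0.414, -0.273, 0.0], 0.7), ([0.549, -0.142, 0.006], 0.66), ([0.557, -0.277, 0.004], 0.65), ([0.42, -0.158, -0.003], 0.56)]
bottle_a_mouth [([0.557, -0.272, 0.141], 0.59)]
stopper_1 [([0.558, -0.277, 0.003], 0.73), ([0.526, 0.131, 0.009], 0.66), ([0.563, -0.272, 0.116], 0.62), ([0.628, 0.164, 0.002], 0.48)]
tray [([0.582, -0.208, 0.002], 0.88)]
mat [([0.566, 0.204, 0.001], 0.67)]
side [[0.99, -0.098, 0.098, 0.453], [-0.138, -0.734, 0.665, -0.611], [0.007, -0.672, -0.74, 0.797], [0.0, 0.0, 0.0, 1.0]]
bottle_a [([0.416, -0.272, 0.002], 0.95), ([0.419, -0.16, -0.006], 0.9), ([0.558, -0.277, 0.004], 0.84), ([0.55, -0.14, 0.004], 0.69)]
bottle_a_mouth [([0.559, -0.275, 0.134], 0.87)]
stopper_1 [([0.555, -0.275, 0.118], 0.71), ([0.629, -0.118, 0.002], 0.62), ([0.524, 0.132, 0.006], 0.57)]
tray [([0.585, -0.209, -0.003], 0.58)]
mat [([0.566, 0.206, 0.001], 0.83)]
{'time': 0.6, 'qpos': array([-1.36205297e+00,  3.42004959e-01,  1.52412422e+00, -7.67287428e-06,
        1.27535961e+00, -1.45976360e-01]), 'qvel': array([-0.00151464, -0.00236193, -0.00014854,  0.0027965 ,  0.00013396,
        0.00184924]), 'joint_efforts': array([-3.15952129e-04, -4.30929208e+01, -2.44399327e+01,  7.18509732e-02,
        4.84327041e-02, -1.34820760e-05]), 'tool_pos': array([ 0.18237889, -0.49230573,  0.40472946]), 'tool_rot': array([3.14149096e+00, 2.23704439e-05, 3.54721947e-01]), 'contact_force': array([-0.01768671,  0.26429678,  0.19061295]), 'torque': array([ 0.02158312,  0.04108965, -0.05004828]), 'grip_force': 0.0, 'opening': 0.09199908466000159}
```

```bash
python3 -c "
import cv2
im=cv2.imread('pics/scene0.png');cv2.imwrite('pics/scene0b.png',cv2.resize(im,(800,500)))
im=cv2.imread('pics/side0.png');cv2.imwrite('pics/side0b.png',cv2.resize(im,(800,500)))"
```

```text
(no output)
```

View pics/scene0b.png

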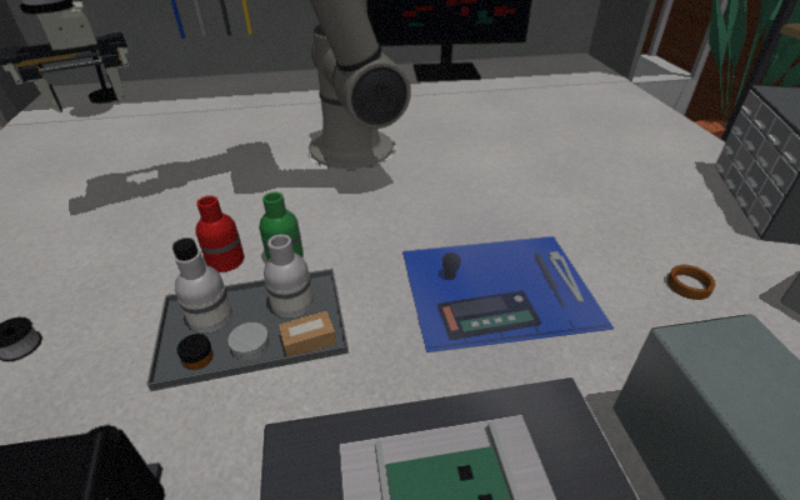

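View pics/side0b.png

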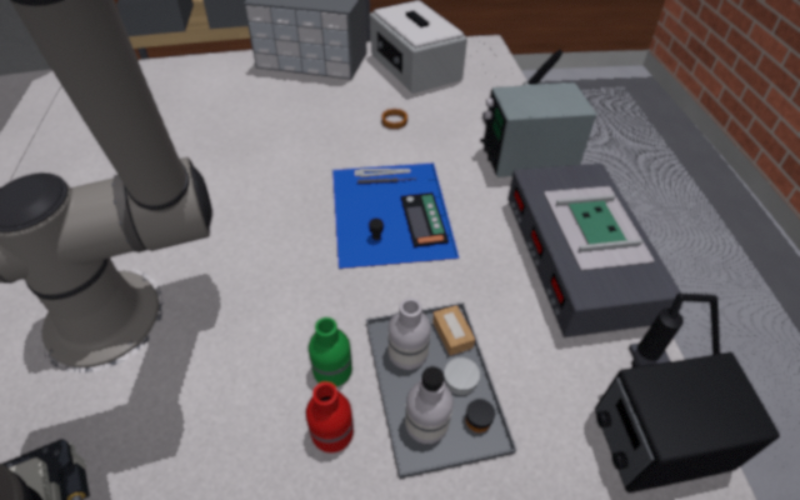

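The scene shows four bottle-shaped things: red (215,235), green (280,228), a stoppered silver bottle (200,285) and an open silver bottle (288,275). The two silver ones standing in the tray fit the description. The loose stopper is at (452,265) on the mat. The wrist crop will confirm this.

```bash
cat > h.py <<'E'
from cell import observe,cams,robot,models
import numpy as np, cv2
from scipy.spatial.transform import Rotation as Ro
def shares(p,yaw=None):
    """TCP target (world) and yaw -> row numbers"""
    s=observe(); R=Ro.from_euler('xyz',s['tool_rot']).as_matrix()
    d=R.T@(np.array(p)-s['tool_pos'])/0.4
    t=0 if yaw is None else -((yaw-s['tool_rot'][2]+np.pi)%(2*np.pi)-np.pi)/np.pi
    print('shift',np.round(d,4).tolist(),'turn',round(t,4))
def ray(cam,uv,z):
    """pixel -> world point on plane z"""
    m=cams.camera_model(cam);K=np.array(m['camera_matrix']);T=np.array(m['pose'])
    q=np.linalg.solve(K,[*uv,1.])[:2];r=q.copy()
    for _ in range(20): r=q/(1+m['k1']*(r@r))
    d=T[:3,:3]@[*r,1.]; return T[:3,3]+d*(z-T[2,3])/d[2]
def proj(cam,p):
    m=cams.camera_model(cam);K=np.array(m['camera_matrix']);T=np.array(m['pose'])
    c=T[:3,:3].T@(np.array(p)-T[:3,3]);r=c[:2]/c[2];r=r*(1+m['k1']*(r@r))
    return (K@[*r,1.])[:2]
def st():
    s=observe();print(round(s['time'],2),*[np.round(s[k],4).tolist() for k in('tool_pos','tool_rot','contact_force','opening','grip_force')])
def net(c,*ts):
    for t in ts:
        for f in('pinpoint','find_in'):
            print(c,t,f,[(np.round(d["position"],4).tolist(),round(d["confidence"],2)) for d in getattr(models,f)(t,c)][:4])
E
python3 - <<'E'
from h import *
shares([0.50,-0.14,0.42],0.0)
m=cams.camera_model("wrist");print(np.round(m['pose'],3).tolist(),m['camera_matrix'],m['k1'])
E
```

```text
shift [1.0505, -0.5501, -0.0383] turn 0.1129
[[0.347, -0.895, -0.279, 0.258], [-0.938, -0.332, -0.104, -0.464], [0.0, 0.298, -0.955, 0.385], [0.0, 0.0, 0.0, 1.0]] [[318.26051012   0.         317.78845583]
 [  0.         318.26051012 195.28047218]
 [  0.           0.           1.        ]] -0.04673683286643393
```

```bash
python3 -m jog '[[[0.99,-0.55,-0.04],0.113,0.2],[[0.99,-0.55,-0.04],0.113,0.2],[[0.99,-0.55,-0.04],0.113,0.2],[[0.99,-0.55,-0.04],0.113,0.2],[[0.99,-0.55,-0.04],0.113,0.2],[[0.99,-0.55,-0.04],0.113,0.2],[[0.99,-0.55,-0.04],0.113,0.2],[[0.99,-0.55,-0.04],0.113,0.2],[[0.99,-0.55,-0.04],0.113,0.2],[[0.99,-0.55,-0.04],0.113,0.2],[[0.99,-0.55,-0.04],0.113,0.2]]'
python3 - <<'E'
from h import *
im=cams.read_camera("wrist");cv2.imwrite("pics/w1.png",im[:,:,::-1])
net("wrist","bottle_b_mouth","stopper_2")
for p in ([0.55,-0.141,.137],[.558,-.277,.157]): print(proj("wrist",p))
st(); shares([0.49,0.13,0.40],0.0)
E
```

```text
time: 1.98
tool_pos: [0.4767, -0.1494, 0.4207]
tool_rot: [3.141, 0.0, -0.002]
contact_force: [0.2, -0.2, -0.3]
opening: 0.0733
grip_force: 0.0
wrist bottle_b_mouth pinpoint [([0.4245, -0.1567, 0.1356], 0.74), ([0.413, -0.266, 0.1345], 0.74), ([0.5472, -0.1426, 0.1382], 0.68)]
wrist bottle_b_mouth find_in [([0.43, -0.2552, 0.087], 0.98), ([0.5507, -0.1456, 0.0982], 0.64), ([0.4395, -0.1583, 0.0944], 0.63)]
wrist stopper_2 pinpoint [([0.5605, -0.275, 0.1111], 0.91), ([0.5291, 0.1296, 0.0045], 0.68)]
wrist stopper_2 find_in [([0.5294, 0.1227, 0.0457], 0.9), ([0.5597, -0.2688, 0.1528], 0.9)]
[308.38155878 106.33617061]
[489.69295121  97.13111086]
2.23 [0.4771, -0.1489, 0.4208] [3.1414, -0.0001, -0.0012] [-0.2, -0.1862, -0.1373] 0.0739 0.0
shift [0.0315, -0.6973, 0.0518] turn -0.0004
```

View pics/w1.png

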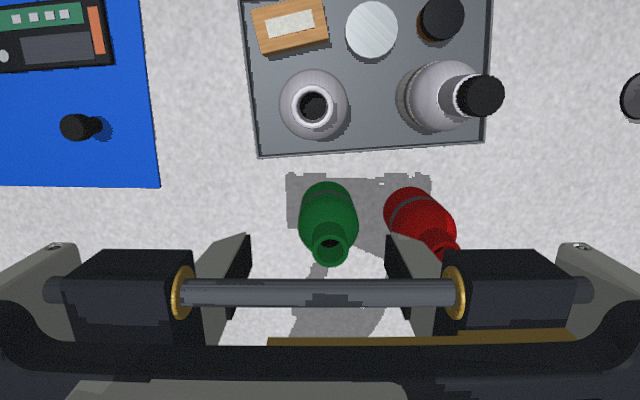

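The wrist image shows the open silver bottle's mouth at (313,107), the stopper home in the other silver bottle at (480,95), green at (328,245) and red at (440,240), both outside the tray. The loose stopper's head is at (75,127).

Run:
```python
from h import *
im=cv2.imread("pics/w1.png");g=cv2.cvtColor(im,cv2.COLOR_BGR2GRAY)
def blob(mask,seed):
    n,l,s,c=cv2.connectedComponentsWithStats(mask.astype(np.uint8))
    k=l[seed[1],seed[0]];cs,_=cv2.findContours((l==k).astype(np.uint8),0,1)
    e=cv2.fitEllipse(max(cs,key=len));return e,s[k][4]
for nm,th,seed,z in(("bore",70,(313,107),.137),("head2",45,(480,95),.152),("head1",45,(75,127),.046)):
    e,a=blob(g<th,seed);print(nm,np.round(e,1) if 0 else e,a,ray("wrist",e[0],z))
cv2.imwrite("pics/w1c.png",cv2.resize(im[50:180,30:530],(800,208),interpolation=cv2.INTER_CUBIC))
for dz in(.026,.036,.046):print(proj("wrist",[.526,.131,dz]))
shares([0.47,0.13,0.36],0.0)
```

```text
bore ((312.0902404785156, 105.31338500976562), (26.86361312866211, 27.571155548095703), 168.0504608154297) 620 [ 0.55079137 -0.14398504  0.137     ]
head2 ((480.16156005859375, 95.62115478515625), (40.594993591308594, 47.338626861572266), 69.40935516357422) 1512 [ 0.55900854 -0.27202719  0.152     ]
head1 ((79.65972137451172, 126.66075897216797), (25.70757293701172, 42.83251953125), 88.24944305419922) 873 [0.52818406 0.11999003 0.046     ]
[ 82.98934427 127.04954699]
[ 77.08733665 127.89616091]
[ 70.89260003 128.78965954]
shift [-0.0185, -0.6973, 0.1518] turn -0.0004
```

View pics/w1c.png

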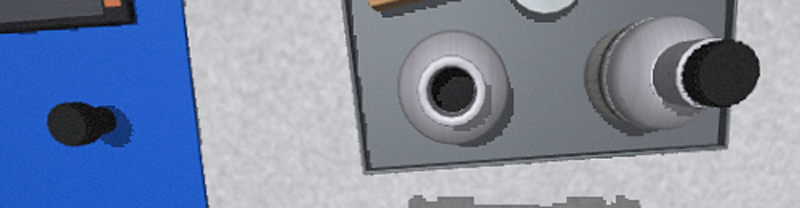

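The crop confirms it: silver open bottle (open bore), silver stoppered bottle, and the loose stopper on the blue mat. Next I move over the loose stopper.

```bash
python3 -m jog '[[[-0.01,-0.7,0.15],0,0.2],[[-0.01,-0.7,0.15],0,0.2],[[-0.01,-0.7,0.15],0,0.2],[[-0.01,-0.7,0.15],0,0.2],[[-0.01,-0.7,0.15],0,0.2],[[-0.01,-0.7,0.15],0,0.2],[[-0.01,-0.7,0.15],0,0.2],[[-0.01,-0.7,0.15],0,0.2]]'
python3 - <<'E'
from h import *
im=cams.read_camera("wrist");cv2.imwrite("pics/w2.png",im[:,:,::-1])
net("wrist","stopper_1")
g=cv2.cvtColor(im,cv2.COLOR_RGB2GRAY)
print(proj("wrist",[.526,.131,.046]))
st(); shares([0.526,0.13,0.25],0.0);shares([0.526,0.13,0.207],0.0)
E
```

```text
time: 3.22
tool_pos: [0.4736, 0.1305, 0.361]
tool_rot: [3.141, -0.001, -0.002]
contact_force: [-0.0, 0.3, 0.0]
opening: 0.0735
grip_force: 0.0
wrist stopper_1 pinpoint [([0.5324, 0.1273, 0.0026], 0.89)]
wrist stopper_1 find_in [([0.5284, 0.1279, 0.0471], 0.84)]
[317.80718554 128.5302754 ]
3.38 [0.4735, 0.1307, 0.3609] [3.1415, -0.0005, -0.0018] [-0.2168, 0.2913, 0.5159] 0.0736 0.0
shift [0.131, 0.0014, 0.2774] turn -0.0006
shift [0.1309, 0.0014, 0.3849] turn -0.0006
```

View pics/w2.png

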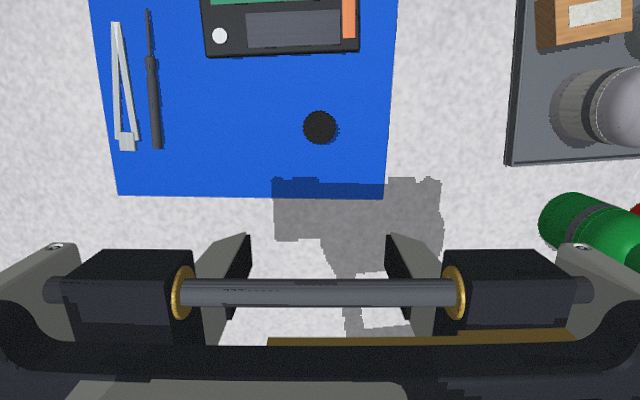

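The wrist image shows the stopper head at (319,127), close to the prediction, so it is at about (0.5275, 0.130).

```bash
python3 -m jog '[[[0.135,0.002,0.25],0,0.4],[[0.135,0.002,0.25],0,0.4],[[0.135,0.002,0.25],0,0.4],[[0.135,0.002,0.32],0,0.4],[[0.135,0.002,0.385],0,0.4],[[0.135,0.002,0.385],0,0.4],[[0.135,0.002,0.385],0,1],[[0.135,0.002,0.385],0,1],[[0.135,0.002,0.385],0,1],[[0.135,0.002,0.385],0,1],[[0.135,0.002,0.385],0,1]]' 12
python3 - <<'E'
from h import *
st()
E
```

```text
time: 4.75
tool_pos: [0.5277, 0.1308, 0.2075]
tool_rot: [-3.142, -0.002, -0.0]
contact_force: [0.4, 0.5, 6.3]
opening: 0.0296
grip_force: 12.0
4.75 [0.5277, 0.1308, 0.2075] [-3.1415, -0.0018, -0.0002] [0.3871, 0.5142, 6.3066] 0.0296 11.971
```

```bash
python3 -m jog '[[[0,0,-0.2],0,1],[[0,0,-0.41],0,1],[[0,0,-0.41],0,1],[[0.06,0.69,-0.41],0,1],[[0.06,0.69,-0.41],0,1],[[0.06,0.69,-0.41],0,1],[[0.06,0.69,-0.41],0,1],[[0.06,0.69,-0.41],0,1],[[0.06,0.69,-0.41],0,1],[[0.06,0.69,-0.41],0,1],[[0.06,0.69,-0.41],0,1]]'
python3 - <<'E'
from h import *
st()
ims=[]
for c in("wrist","scene","side"):
    im=cams.read_camera(c)[:,:,::-1].copy()
    s=observe()['tool_pos']
    u=proj(c,[s[0],s[1],.137]).astype(int); print(c,u, proj(c,s-[0,0,.162]),proj(c,[.551,-.1435,.137]))
    w=(max(0,u[0]-90),max(0,u[1]-110)); cr=im[w[1]:w[1]+180,w[0]:w[0]+180]; print(w)
    ims.append(cv2.resize(cr,(266,266),interpolation=cv2.INTER_CUBIC))
    cv2.imwrite(f"pics/h_{c}.png",im)
cv2.imwrite("pics/h.png",np.hstack(ims))
net("wrist","bottle_a_mouth","stopper_1");net("scene","bottle_a_mouth","stopper_1");net("side","bottle_a_mouth","stopper_1")
E
```

```text
time: 6.12
tool_pos: [0.5513, -0.1439, 0.3708]
tool_rot: [-3.141, 0.0, 0.001]
contact_force: [0.2, 0.4, -0.7]
opening: 0.0295
grip_force: 11.9
6.12 [0.5513, -0.1439, 0.3708] [-3.1413, 0.0002, 0.0015] [0.1996, 0.3976, -0.7117] 0.0295 11.9285
wrist [318 213] [318.83526469 263.41046812] [317.84317713 213.80890368]
(np.int64(228), np.int64(103))
scene [223 192] [216.57836482 160.35367523] [223.85428125 192.75768552]
(np.int64(133), np.int64(82))
side [329 244] [330.50580209 221.06494032] [328.90469877 244.56679792]
(np.int64(239), np.int64(134))
wrist bottle_a_mouth pinpoint []
wrist bottle_a_mouth find_in [([0.5712, -0.2542, 0.0923], 0.97), ([0.635, 0.1423, 0.0125], 0.16)]
wrist stopper_1 pinpoint [([0.5523, -0.1453, 0.1633], 0.93), ([0.5587, -0.2769, 0.1124], 0.93), ([0.5538, -0.1458, 0.0049], 0.32)]
wrist stopper_1 find_in [([0.5606, -0.1398, 0.2074], 0.96), ([0.5641, -0.2724, 0.1553], 0.96), ([0.5965, -0.2078, 0.0023], 0.53)]
scene bottle_a_mouth pinpoint [([0.557, -0.2749, 0.1374], 0.63)]
scene bottle_a_mouth find_in [([0.5822, -0.2647, 0.0776], 0.89)]
scene stopper_1 pinpoint [([0.5615, -0.2741, 0.1177], 0.6), ([0.5489, -0.1448, 0.1681], 0.58)]
scene stopper_1 find_in [([0.5672, -0.2702, 0.1561], 0.54), ([0.6373, -0.2065, 0.0249], 0.32)]
side bottle_a_mouth pinpoint [([0.5589, -0.2747, 0.1388], 0.69)]
side bottle_a_mouth find_in [([0.5526, -0.2926, 0.0855], 0.61)]
side stopper_1 pinpoint [([0.5578, -0.2747, 0.1158], 0.74), ([0.6303, -0.2086, 0.0057], 0.68)]
side stopper_1 find_in [([0.5596, -0.2787, 0.1579], 0.55)]
```

View pics/h.png

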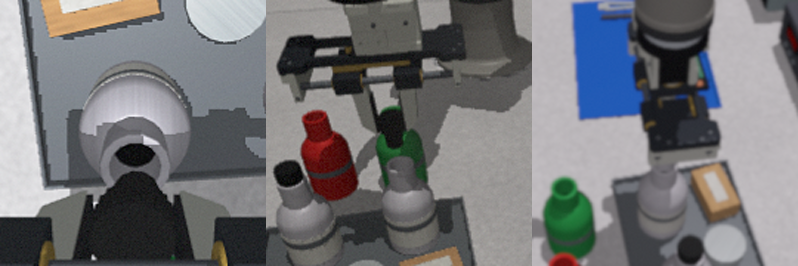

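Run:
```python
from h import *
import itertools
a=np.linspace(0,2*np.pi,49)
def draw(c,win,sc):
    im=cv2.imread(f"pics/h_{c}.png");x,y,w,h=win
    o=cv2.resize(im[y:y+h,x:x+w],None,fx=sc,fy=sc,interpolation=cv2.INTER_CUBIC)
    s=observe()['tool_pos']
    def circ(cx,cy,z,r,col):
        P=np.array([proj(c,[cx+r*np.cos(t),cy+r*np.sin(t),z]) for t in a]);P=((P-[x,y]+.5)*sc).astype(int)
        cv2.polylines(o,[P],True,col,1)
    circ(.551,-.1435,.137,.0175,(0,0,255));circ(.551,-.1435,.137,.0125,(0,255,255))
    b=s[2]-.2035
    circ(s[0],s[1],b,.010,(255,255,0));circ(s[0],s[1],b+.022,.015,(0,255,0))
    return o
A=draw("wrist",(258,163,130,120),4);u=proj("scene",[.551,-.1435,.16]).astype(int)
B=draw("scene",(u[0]-40,u[1]-75,55,120),4)
cv2.imwrite("pics/ov.png",np.hstack([A,B]))
```

```text
(no output)
```

View pics/ov.png

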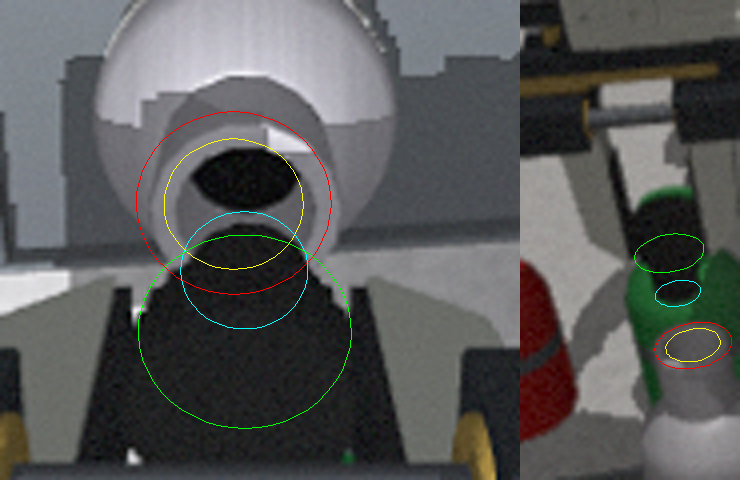

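The overlay shows the true rim about 11 px (2 mm) to the −y side of my estimate, while the stopper is on the tool axis. In x, rim and stopper are offset equally. I shift 1.6 mm toward −y and lower a little.

```bash
python3 -m jog '[[[0,0.004,0.02],0,1],[[0,0.004,0.04],0,1],[[0,0.004,0.06],0,1],[[0,0.004,0.07],0,1],[[0,0.004,0.08],0,1],[[0,0.004,0.09],0,1],[[0,0.004,0.09],0,1]]'
python3 - <<'E'
from h import *
st()
im=cams.read_camera("wrist")[:,:,::-1];cv2.imwrite("pics/h2.png",cv2.resize(im[140:290,230:410],None,fx=4,fy=4,interpolation=cv2.INTER_CUBIC)[:600])
E
```

```text
time: 7.75
tool_pos: [0.5513, -0.1468, 0.3345]
tool_rot: [-3.141, 0.0, -0.0]
contact_force: [0.4, 0.7, 0.4]
opening: 0.0296
grip_force: 11.9
7.75 [0.5513, -0.1468, 0.3345] [-3.1414, 0.0004, -0.0001] [0.3897, 0.7134, 0.3639] 0.0296 11.924
```

View pics/h2.png

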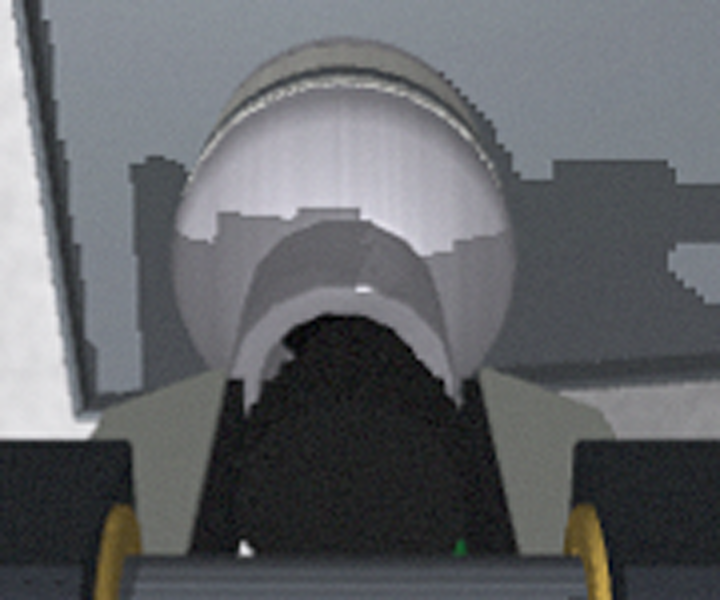

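The image shows the tip inside the bore (rim arc centred at ~347, stopper at ~350) with no contact force. Continuing down.

```bash
python3 -m jog '[[[0,-0.002,0.01],0,1],[[0,-0.002,0.02],0,1],[[0,-0.002,0.03],0,1],[[0,-0.002,0.037],0,1],[[0,-0.002,0.037],0,1]]'
```

```text
time: 8.43
tool_pos: [0.5513, -0.146, 0.3196]
tool_rot: [-3.141, 0.001, -0.0]
contact_force: [-0.3, -0.0, -0.4]
opening: 0.0292
grip_force: 11.9
```

```bash
python3 -m jog '[[[0,0,0],0,0.4],[[0,0,0],0,0.4],[[0,0,0],0,0.4],[[0,0,-0.06],0,0.4],[[-0.12,0,-0.2],0,0.4],[[-0.12,0,-0.2],0,0.4],[[-0.12,0,-0.2],0,0.4]]'
python3 - <<'E'
from h import *
im=cams.read_camera("wrist");g=cv2.cvtColor(im,cv2.COLOR_RGB2GRAY);print(im.shape)
A=im[:,:,::-1][0:260,140:640];
im2=cams.read_camera("scene")[:,:,::-1];u=proj("scene",[.555,-.21,.12]).astype(int)
B=cv2.resize(im2[u[1]-60:u[1]+60,u[0]-70:u[0]+70],(303,260),interpolation=cv2.INTER_CUBIC)
cv2.imwrite("pics/s1.png",np.hstack([A,B])[:,:800])
net("wrist","stopper_1","bottle_a_mouth");net("scene","stopper_1");net("side","stopper_1","bottle_a_mouth")
for p in([.551,-.1455,.157],[.559,-.274,.157]):print(proj("wrist",p)-[140,0])
st()
E
```

```text
time: 9.3
tool_pos: [0.5032, -0.1461, 0.4005]
tool_rot: [3.141, -0.002, -0.001]
contact_force: [0.7, -1.6, 0.3]
opening: 0.0549
grip_force: 0.0
(400, 640, 3)
wrist stopper_1 pinpoint [([0.5522, -0.146, 0.1153], 0.97), ([0.5581, -0.2726, 0.1122], 0.75)]
wrist stopper_1 find_in [([0.5525, -0.1459, 0.1567], 0.76), ([0.5593, -0.271, 0.1542], 0.57)]
wrist bottle_a_mouth pinpoint []
wrist bottle_a_mouth find_in [([0.561, -0.2601, 0.0915], 0.65)]
scene stopper_1 pinpoint [([0.5517, -0.1437, 0.1175], 0.64), ([0.5615, -0.2722, 0.1151], 0.55)]
scene stopper_1 find_in [([0.5708, -0.2695, 0.1563], 0.66), ([0.5585, -0.1433, 0.1596], 0.53)]
side stopper_1 pinpoint [([0.5578, -0.2747, 0.1158], 0.74), ([0.6303, -0.2086, 0.0057], 0.68)]
side stopper_1 find_in [([0.5596, -0.2787, 0.1579], 0.55)]
side bottle_a_mouth pinpoint [([0.5589, -0.2747, 0.1388], 0.69)]
side bottle_a_mouth find_in [([0.5526, -0.2926, 0.0855], 0.61)]
[177.71925208 145.20488154]
[359.71372362 134.63442702]
9.9 [0.5034, -0.146, 0.3997] [-3.1416, 0.0003, -0.0001] [-0.1843, 0.3169, 0.5171] 0.0551 0.0
```

View pics/s1.png

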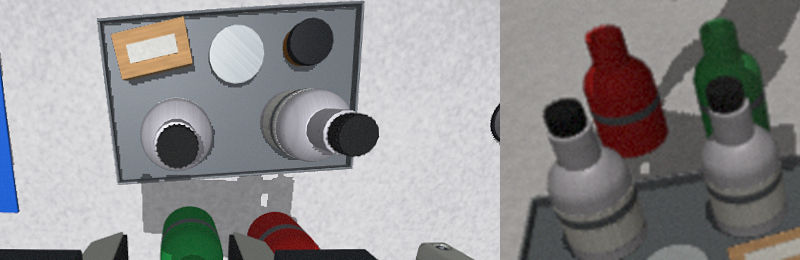

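Both stoppers now sit alike on their rims: wrist crop (178,145) and (352,135). The new one's origin is at z≈0.115, which is home. Next I grip this bottle's neck.

```bash
python3 -m jog '[[[0.12,0,0],0,0.25],[[0.12,0,0],0,0.25],[[0.12,0,0.1],0,0.25],[[0.12,0,0.2],0,0.25],[[0.12,0,0.287],0,0.25],[[0.12,0,0.287],0,0.25],[[0.12,0,0.287],0,0.25],[[0.12,0,0.287],0,1],[[0.12,0,0.287],0,1],[[0.12,0,0.287],0,1],[[0.12,0,0.287],0,1],[[0.12,0,0.287],0,1]]' 35
python3 -c "
from h import *
st()"
```

```text
time: 11.4
tool_pos: [0.5514, -0.146, 0.2853]
tool_rot: [3.141, -0.0, -0.0]
contact_force: [-0.3, 1.7, 1.3]
opening: 0.0343
grip_force: 35.0
11.4 [0.5514, -0.146, 0.2853] [3.1415, -0.0002, -0.0002] [-0.2601, 1.6763, 1.2768] 0.0343 34.9865
```

```bash
python3 -m jog '[[[0,0,-0.05],0,1],[[0,0,-0.1],0,1],[[0,0,-0.15],0,1],[[0,0,-0.2],0,1],[[0,0,-0.2],0,1],[[0,0,-0.2],0,1],[[0,0,-0.2],0,1],[[0,0,-0.2],0,1]]'
for i in 1 2 3; do python3 -m jog '[[[0,0,0],0,1]]' | grep -E 'pos|contact|opening|grip'; done; python3 -c "
from h import *
st();net('scene','bottle_a')"
```

```text
time: 12.4
tool_pos: [0.5512, -0.146, 0.3644]
tool_rot: [-3.141, 0.001, -0.0]
contact_force: [-0.2, 0.7, -1.7]
opening: 0.0345
grip_force: 35.0
tool_pos: [0.5513, -0.146, 0.3648]
contact_force: [-0.3, 0.0, -0.9]
opening: 0.0341
grip_force: 35.0
tool_pos: [0.5513, -0.1461, 0.365]
contact_force: [0.3, 0.4, -1.3]
opening: 0.0341
grip_force: 35.0
tool_pos: [0.5513, -0.1461, 0.3651]
contact_force: [0.2, -0.1, -1.0]
opening: 0.0342
grip_force: 35.0
12.78 [0.5513, -0.1461, 0.3651] [3.1415, -0.0, -0.0002] [0.1634, -0.0933, -1.0239] 0.0342 34.982
scene bottle_a pinpoint [([0.4162, -0.2687, -0.0016], 0.93), ([0.5591, -0.2762, 0.0047], 0.84), ([0.4228, -0.1593, -0.0015], 0.75), ([0.5484, -0.1411, 0.0038], 0.72)]
scene bottle_a find_in [([0.4352, -0.2656, 0.0748], 0.96), ([0.4373, -0.1522, 0.0942], 0.81), ([0.5725, -0.1407, 0.0808], 0.78), ([0.5777, -0.2666, 0.0775], 0.73)]
```

```bash
python3 -c "
from h import *
f=[]
for i in range(12):
    cams.read_camera('scene');f.append(observe()['contact_force'])
print(np.mean(f,0),np.std(f,0));net('scene','bottle_a')"
```

```text
[-0.24716456 -0.03959318 -0.9601583 ] [0.35125807 0.37476065 0.31841395]
scene bottle_a pinpoint [([0.5565, -0.279, 0.0057], 0.91), ([0.5451, -0.1447, 0.0842], 0.69), ([0.4134, -0.2684, -0.0004], 0.56)]
scene bottle_a find_in [([0.58, -0.2655, 0.0767], 0.61), ([0.5705, -0.1396, 0.1569], 0.57)]
```

It is clear of the tray at about 1.0 N, which is probably the light one. I set it back down.

```bash
python3 -m jog '[[[0,0,0.06],0,1],[[0,0,0.12],0,1],[[0,0,0.16],0,1],[[0,0,0.18],0,1],[[0,0,0.19],0,1],[[0,0,0.199],0,1],[[0,0,0.199],0,1],[[0,0,0.199],0,1]]'
```

```text
time: 14.58
tool_pos: [0.5514, -0.1461, 0.2859]
tool_rot: [3.141, -0.001, -0.0]
contact_force: [0.3, -1.0, -1.9]
opening: 0.0344
grip_force: 35.0
```

```bash
python3 -m jog '[[[0,0,0.002],0,1],[[0,0,0.002],0,1],[[0,0,0.002],0,0.25],[[0,0,0.002],0,0.25],[[0,0,0.002],0,0.25],[[0,0,0.002],0,0.25],[[0,0,-0.1],0,0.25],[[0,0,-0.2],0,0.25],[[-0.1,0.3,-0.3],0,0.25],[[-0.1,0.3,-0.3],0,0.25],[[-0.1,0.3,-0.3],0,0.25],[[-0.1,0.3,-0.3],0,0.25]]'
python3 - <<'E'
from h import *
im=cams.read_camera("wrist")
net("wrist","stopper_1","bottle_a");im2=cams.read_camera("scene");net("scene","bottle_a")
a=np.linspace(0,2*np.pi,49)
o=cv2.resize(im[:,:,::-1],None,fx=1,fy=1).copy()
for q in([.5515,-.146],[.5593,-.2757]):
    for z,r,col in((.157,.015,(0,255,0)),(.137,.0175,(0,0,255))):
        cv2.polylines(o,[np.array([proj("wrist",[q[0]+r*np.cos(t),q[1]+r*np.sin(t),z]) for t in a]).astype(int)],True,col,1)
cv2.imwrite("pics/b2.png",cv2.resize(o[60:230,120:520],(800,340)))
st();shares([.5593,-.2757,.36],0);shares([.5593,-.2757,.285],0)
E
```

```text
time: 16.08
tool_pos: [0.5111, -0.2662, 0.4053]
tool_rot: [-3.141, 0.0, -0.002]
contact_force: [0.2, 0.4, 0.3]
opening: 0.0686
grip_force: 0.0
wrist stopper_1 pinpoint [([0.5511, -0.145, 0.1122], 0.84), ([0.5566, -0.2727, 0.1119], 0.73)]
wrist stopper_1 find_in [([0.5542, -0.1498, 0.156], 0.74), ([0.5612, -0.276, 0.1548], 0.6)]
wrist bottle_a pinpoint [([0.4124, -0.2681, 0.0035], 0.86), ([0.55, -0.1453, 0.004], 0.78), ([0.4182, -0.1621, -0.0019], 0.76), ([0.5579, -0.2729, 0.001], 0.68)]
wrist bottle_a find_in [([0.4329, -0.2682, 0.0881], 0.89), ([0.5731, -0.2697, 0.0944], 0.88), ([0.4485, -0.1666, 0.0469], 0.78), ([0.561, -0.1611, 0.0929], 0.75)]
scene bottle_a pinpoint [([0.4236, -0.1595, -0.0023], 0.78), ([0.5497, -0.1444, 0.0031], 0.75), ([0.5572, -0.2736, 0.0002], 0.65), ([0.4142, -0.2725, -0.0028], 0.56)]
scene bottle_a find_in [([0.5698, -0.1396, 0.0804], 0.85), ([0.4378, -0.1536, 0.096], 0.69), ([0.4335, -0.2624, 0.0753], 0.66), ([0.6485, -0.2765, 0.0332], 0.61)]
16.48 [0.5116, -0.2653, 0.4053] [-3.1414, 0.0003, 0.001] [0.5309, -0.8124, 0.1375] 0.0685 0.0
shift [0.1192, 0.0261, 0.1133] turn 0.0003
shift [0.1193, 0.0262, 0.3008] turn 0.0003
```

View pics/b2.png

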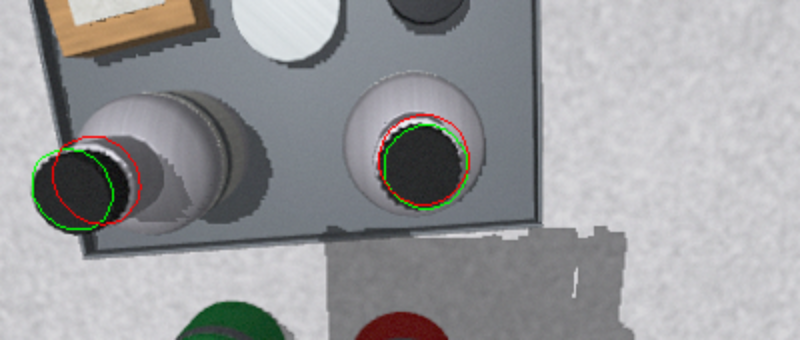

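The first bottle stands upright with its stopper. The second's head at (423,166) in the crop is about 1 mm off the prediction. I descend on it and grip.

```bash
python3 -m jog '[[[0.119,0.024,0],0,0.25],[[0.119,0.024,0],0,0.25],[[0.119,0.024,0.11],0,0.25],[[0.119,0.024,0.2],0,0.25],[[0.119,0.024,0.3],0,0.25],[[0.119,0.024,0.3],0,0.25],[[0.119,0.024,0.3],0,0.25],[[0.119,0.024,0.3],0,1],[[0.119,0.024,0.3],0,1],[[0.119,0.024,0.3],0,1],[[0.119,0.024,0.3],0,1],[[0.119,0.024,0.3],0,1]]' 35
python3 -m jog '[[[0,0,-0.05],0,1],[[0,0,-0.1],0,1],[[0,0,-0.15],0,1],[[0,0,-0.2],0,1],[[0,0,-0.2],0,1],[[0,0,-0.2],0,1],[[0,0,-0.2],0,1],[[0,0,-0.2],0,1]]'
python3 -c "
from h import *
f=[]
for i in range(12):
    cams.read_camera('scene');f.append(observe()['contact_force'])
print(np.mean(f,0),np.std(f,0));net('scene','bottle_a');st()"
```

```text
time: 17.98
tool_pos: [0.5589, -0.2755, 0.2858]
tool_rot: [-3.141, -0.0, -0.0]
contact_force: [-0.3, 2.6, 2.3]
opening: 0.034
grip_force: 35.0
time: 18.98
tool_pos: [0.5588, -0.2756, 0.3647]
tool_rot: [-3.141, 0.001, -0.0]
contact_force: [-0.0, -0.6, -3.9]
opening: 0.0345
grip_force: 35.0
[ 7.61923539e-04 -7.71017713e-02 -3.25115302e+00] [0.76873955 0.49537317 0.47758221]
scene bottle_a pinpoint [([0.5541, -0.2805, 0.0827], 0.81), ([0.415, -0.2691, -0.0017], 0.73), ([0.5459, -0.1451, 0.0061], 0.72), ([0.421, -0.1578, -0.0017], 0.57)]
scene bottle_a find_in [([0.581, -0.2698, 0.1494], 0.83), ([0.5676, -0.1397, 0.0803], 0.8), ([0.4366, -0.154, 0.0921], 0.79), ([0.4341, -0.256, 0.0763], 0.57)]
19.68 [0.5589, -0.2756, 0.3655] [3.1415, 0.0, -0.0002] [0.73, -0.4402, -3.0523] 0.0344 34.9831
```

The second bottle weighs about 3.25 N, so it is the fuller. I raise it above the other bottle's height, then carry it across to the mat.

```bash
python3 -m jog '[[[0,0,-0.08],0,1],[[0,0,-0.18],0,1],[[0,0,-0.27],0,1],[[0,0,-0.27],0,1],[[0,0,-0.27],0,1],[[0,0,-0.27],0,1]]' 40
python3 -c "
from h import *
st();shares([.545,.17,.387],0)"
```

```text
time: 20.42
tool_pos: [0.5589, -0.2756, 0.4712]
tool_rot: [-3.14, 0.003, -0.0]
contact_force: [0.4, 1.0, -3.1]
opening: 0.0344
grip_force: 40.0
20.43 [0.5589, -0.2756, 0.4712] [-3.1395, 0.0033, -0.0002] [0.4091, 1.0112, -3.1292] 0.0344 39.9824
shift [-0.0342, -1.1136, 0.213] turn -0.0001
```

```bash
python3 -m jog '[[[0,-0.06,0],0,1],[[0,-0.16,0],0,1],[[0,-0.26,0],0,1],[[0,-0.36,0],0,1],[[0,-0.46,0],0,1],[[0,-0.56,0],0,1],[[0,-0.66,0],0,1],[[0,-0.76,0],0,1],[[0,-0.86,0],0,1],[[0,-0.93,0],0,1],[[0,-0.93,0],0,1],[[0,-0.93,0],0,1]]'
python3 -c "
from h import *
st();shares([.545,.17,.387],0)"
```

```text
time: 21.92
tool_pos: [0.5586, 0.0966, 0.4731]
tool_rot: [3.141, 0.001, 0.0]
contact_force: [-0.2, 0.6, -3.2]
opening: 0.0342
grip_force: 40.0
21.93 [0.5586, 0.0966, 0.4731] [3.1411, 0.0008, 0.0004] [-0.2251, 0.6454, -3.2393] 0.0342 39.9823
shift [-0.0338, -0.1836, 0.2151] turn 0.0001
```

```bash
python3 -m jog '[[[-0.02,-0.08,0.04],0,1],[[-0.03,-0.14,0.1],0,1],[[-0.034,-0.184,0.16],0,1],[[-0.034,-0.184,0.2],0,1],[[-0.034,-0.184,0.215],0,1],[[-0.034,-0.184,0.215],0,1],[[-0.034,-0.184,0.215],0,1],[[-0.034,-0.184,0.215],0,1]]'
python3 - <<'E'
from h import *
A=cams.read_camera("scene")[:,:,::-1];B=cams.read_camera("side")[:,:,::-1]
net("scene","bottle_a","stopper_1");net("side","bottle_a","stopper_1");st()
cv2.imwrite("pics/end.png",np.hstack([A[100:400,80:480],B[100:400,180:580]]))
E
```

```text
time: 22.92
tool_pos: [0.5455, 0.1697, 0.3882]
tool_rot: [-3.141, -0.001, -0.001]
contact_force: [-0.6, -0.6, -3.6]
opening: 0.0341
grip_force: 40.0
scene bottle_a pinpoint [([0.5461, -0.1422, 0.0053], 0.95), ([0.5454, 0.168, 0.1083], 0.93), ([0.4132, -0.2685, -0.002], 0.89), ([0.4194, -0.1578, 0.0008], 0.75)]
scene bottle_a find_in [([0.436, -0.1529, 0.0944], 0.8), ([0.4359, -0.2649, 0.0713], 0.8), ([0.5679, 0.1585, 0.1757], 0.71), ([0.5725, -0.1436, 0.081], 0.67)]
scene stopper_1 pinpoint [([0.5494, -0.1429, 0.1169], 0.73), ([0.5471, 0.1691, 0.2198], 0.59)]
scene stopper_1 find_in [([0.559, -0.1424, 0.1558], 0.72), ([0.5591, 0.1672, 0.2553], 0.62)]
side bottle_a pinpoint [([0.4109, -0.2711, -0.0024], 0.88), ([0.5468, 0.1681, 0.1059], 0.77), ([0.5496, -0.1441, 0.0056], 0.7), ([0.4167, -0.161, -0.0079], 0.59)]
side bottle_a find_in [([0.5407, 0.145, 0.165], 0.89), ([0.5475, -0.1643, 0.0856], 0.89), ([0.4197, -0.1794, 0.0806], 0.76), ([0.4154, -0.29, 0.088], 0.66)]
side stopper_1 pinpoint [([0.5462, -0.1432, 0.1168], 0.59)]
side stopper_1 find_in [([0.5472, -0.147, 0.1609], 0.73)]
23.43 [0.5454, 0.17, 0.3875] [3.1415, 0.0, -0.0001] [0.044, -0.0242, -3.4457] 0.0343 39.9826
```

View pics/end.png

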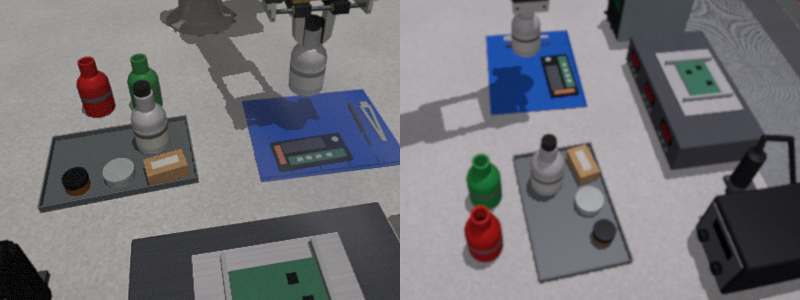

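The held bottle, stopper in, is upright over the mat at (308,65) with its underside at z≈0.105. The light bottle stands stoppered in the tray at (150,125), and everything else is undisturbed.

```bash
python3 -c "
from cell import robot
print(robot.hand_in())"
```

```text
the job is handed in; nothing more can be done
None
```

The job is handed in: the open bottle is stoppered, the lighter bottle (about 1.0 N) is back upright in the tray, and the fuller one (about 3.3 N) is held upright about 10 cm above the mat.

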